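Film the bore of a flanged sleeve on a coasting turntable

TASK

Set the inspection turntable coasting round at about one turn in five seconds (the steel pegs are there to push it by), then let go and, while it coasts untouched, follow the flanged sleeve with the gripper for about 6 seconds without a break: keep the fingertips over its open mouth and within 5 cm above it, so that the wrist camera can film the bore. Then withdraw, and finish when the turntable has come to a standstill with all three sleeves still standing on their seats; never touch a sleeve, spin the turntable hard or disturb the spare sleeve, marker and plug gauge beside it.

Things in the scene. Friction and masses are not known exactly. Their poses are not given: they have to be found in the camera images.
- turntable: Round aluminium turntable, 280 mm across, 14 mm thick; origin on its axis at its underside, z up; top face 45 mm above the table; the frame turns with it. Turns freely on a ball bearing, both ways, no stops. About 2.0 kg (30 % off at most). Pegs at 60, 180, 300 degrees from its x axis, 125 mm from the axis; sleeve seats at 0, 120, 240 degrees, 70 mm from the axis.
- hub (a point): Centre of the turntable's top face, on its axis (6 mm below the top of a small hub cap 40 mm wide). Moment of inertia with the sleeves about 0.025 kg m2; bearing drag about 0.001 N m constant plus 0.0016 N m per rad/s: pushed to 1.3 rad/s it coasts some 17 s (12 to 22 s) until it stands still.
- peg0 (a point): Top centre of the peg at 60 degrees: upright steel pin 14 mm in diameter, 42 mm high above the turntable's top face, for pushing the turntable round.
- peg1 (a point): Top centre of the peg at 180 degrees: upright steel pin 14 mm in diameter, 42 mm high above the turntable's top face, for pushing the turntable round.
- peg2 (a point): Top centre of the peg at 300 degrees: upright steel pin 14 mm in diameter, 42 mm high above the turntable's top face, for pushing the turntable round.
- flanged: The flanged sleeve: brass-coloured tube standing upright on one of the three seats (which one varies), 70 mm tall, 58 mm outside, 48 mm inside diameter, with a flange 74 mm wide and 10 mm high round its foot; 0.30 kg; loose over a black stub (40 mm wide, 8 mm high), it can shift 4 mm. Origin at the centre of its underside (45 mm above the table).
- mouth (a point): Centre of the flanged sleeve's open upper mouth, 70 mm above its underside (115 mm above the table).
- plain_a: A plain brass-coloured sleeve without flange, 55 mm tall, 58 mm outside and 48 mm inside diameter, 0.22 kg, standing loose on another seat. Origin at the centre of its underside.
- plain_b: The second plain sleeve, same as the other, on the remaining seat.
- base: Fixed grey round foot under the turntable, 210 mm in diameter, 28 mm high; origin at the centre of its underside, on the turntable's axis. It can stand at various places on the table.
- spare: Spare plain sleeve, 60 mm in diameter and 55 mm tall, standing on the table to the left of the turntable (+y); leave alone. Origin at the centre of its underside.
- marker: Blue marker pen, 13 mm thick and 135 mm long, lying on the table to the right of the turntable (-y); leave alone. Origin about its middle at table height.
- plug_gauge: Steel plug gauge, 46 mm in diameter at the foot with an 18 mm stem, 95 mm tall, standing to the left and nearer the robot than the turntable; leave alone. Origin at the centre of its underside.

How it is judged:
By the outcome, as a careful person would: the job done as asked, in the order asked, and still so for the second after the job is handed in, with the robot touching nothing.
It also fails if it takes over 72 s, if anything falls off the work surface, if the arm or the gripper's body presses on something with over 40 N, if the wrist force passes 120 N, or if a joint passes its speed limit or range.

ROBOT

A 6-joint arm with a two-finger parallel gripper is mounted at the origin on the work surface. World frame = base frame: x ahead of the robot, y to its left, z up, the work surface at z = 0. Lengths are in m, angles in degrees, forces in N, time in s.
With the tool pointing down it reaches from about 0.35 to 0.875 m from the base axis. Payload 4.2 kg.
Tool frame: the origin (TCP) lies between the finger pads, 19 mm behind the fingertips; this is the grasp point; z points along the fingers, y is the line along which they close (so a half turn about z gives the same grasp; the last joint's range is limited). The gripper opens to 87 mm and grips with 3 to 60 N. Pads are 19 mm wide; open, the fingers measure 117 mm over their backs; the gripper's body (75 mm by 190 mm) begins 51 mm behind the grasp point.
Start: joints at [-53.652, 22.042, 0.453, 0, -68.411, -14.817], TCP at [0.229, -0.581, 0.241] pointing down, gripper open.
Joint ranges: [-179.83, 179.83], [-69.29, 118.12], [-61.27, 80.66], [-181.25, 117.63], [-171.15, -9.14], [-177.46, 177.46]. Speed limits (degrees/s): [159.86, 159.86, 180, 180, 180, 180].

INTERFACE

Orientations are given as a 3x3 rotation matrix whose columns are the frame's x, y, z axes.
In Python, from station import * gives the robot as it stands.
- The arm moves only by the tool move_arm, never from a script. Its argument "targets" is text: rows parted by semicolons, each of 4 numbers parted by spaces: the shift along the world's x, y, z in units of 25 mm (1.0 is 25 mm), then the turn about the world's z in units of 5 degrees (1.0 is 5 degrees). In form: tx ty tz spin; .... A call has 1 to 10 rows; each row shifts and turns the commanded pose from where the row before left it; what a row does not reach is not made up. A row lasts 1/12 s, in which the tool goes at most 41.7 mm and 7.16 degrees, less where a joint would pass 70% of its speed; a pose out of reach is approached as far as the arm can. A call is refused whole if a number of a shift passes 1 or a number of a turn 1, either way. A call with a gripper value outside its range is refused whole. "gripper" is the finger opening in mm, from 0 to 87, set as the call begins (left out, the last holds). The fingers move at their own pace and stop on an object; the grip force is fixed at half the most. Time passes only in rows, so rows that do not move let the fingers close. It gives the time, the measured TCP pose, the force, the opening and the grip force at its end, in the units of the state.
- sense(): the state, without advancing time (a new reading comes with each control period).
- capture(name): name is "side" or "top"; returns a dict with "image" (420x560x3 uint8, blue, green, red), "fx", "fy", "cx", "cy" (pixels), "world_from_camera" (4x4, takes a point from camera to world coordinates). Camera axes: x right, y up, looking along -z (the intrinsics and any distortion apply to the point x, -y, -z); pixel columns grow to the right and rows downward; lengths in m; the calibration is good to about 2 mm. A picture is of the moment at which its call begins. There is no depth.
- finish_job(): hands the job in; it is judged then, once.
The state is a dict: "time_s": time; "joints": joint angles; "joint_velocities": joint speeds; "effort": joint torques, N m; "tcp_pos": TCP position; "ee_rot": TCP orientation; "wrist_force": force on the tool from outside, world axes, zero at the start; "moment": the same for the moment, N m; "gripper_width": opening from 0.0 (shut) to 1.0 (fully open); "gripper_force": force on a finger pad.
Only numpy, scipy, OpenCV 4.12 (cv2) and the standard library are available. Lean on these libraries where they do the work, as an engineer would, in place of code of your own. Each camera call takes 0.05 s, during which the arm holds its last target. There are 200 camera calls.

## Working session

There is one attempt and no reset: what is moved stays moved. The work goes in short steps, Python scripts to look and compute and a tool call to move; the robot and the scene stay as the last step left them, time stands still between calls to the robot, and variables do not carry over. Pictures are saved under pics/ and viewed, at most 13 in all, crops included, and the job is handed in when it is done.

Besides the shell and the picture viewer there is one more tool, called after ">>>" by a JSON object that holds its "fn" and its "kwargs", one argument or row to a line. move_arm: Moves the arm, as the interface text tells. Its arguments: {"type":"object","properties":{"targets":{"type":"string"},"gripper":{"type":"number"}},"required":["targets"]}

```bash
mkdir -p pics; ls; python3 - <<'E'
from station import *
import cv2
for n in("top","side"):
    c=capture(n); cv2.imwrite(f"pics/{n}0.png",c["image"]); print(n,{k:v for k,v in c.items() if k!="image"})
s=sense();print(s["time_s"],s["tcp_pos"],s["ee_rot"])
E
```

```text
pics
top {'fx': 424.28025819330907, 'fy': 424.28025819330907, 'cx': 283.4613553116179, 'cy': 208.89059805876985, 'world_from_camera': array([[-0.01683396,  0.99753258, -0.06815694,  0.44050584],
       [-0.99985038, -0.01706595, -0.00282293,  0.01596031],
       [-0.00397913,  0.06809922,  0.99767062,  1.16051071],
       [ 0.        ,  0.        ,  0.        ,  1.        ]])}
side {'fx': 517.9923704943623, 'fy': 517.9923704943623, 'cx': 279.541471262513, 'cy': 209.1376923499329, 'world_from_camera': array([[-0.97218145,  0.12443197, -0.19844373,  0.28181537],
       [-0.23398917, -0.47760346,  0.84684355,  1.10556356],
       [ 0.010597  ,  0.86971928,  0.49343295,  0.7291443 ],
       [ 0.        ,  0.        ,  0.        ,  1.        ]])}
0.1 [ 0.22921391 -0.58091404  0.24026791] [[-9.30278950e-01 -3.66852015e-01 -8.21663559e-04]
 [-3.66852919e-01  9.30277228e-01  1.79290550e-03]
 [ 1.06643902e-04  1.96933192e-03 -9.99998055e-01]]
```

View pics/top0.png

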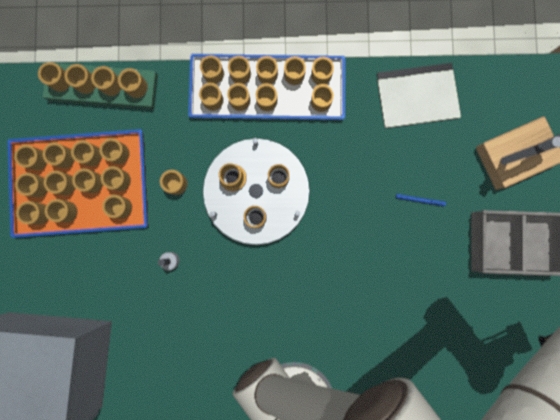

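View pics/side0.png

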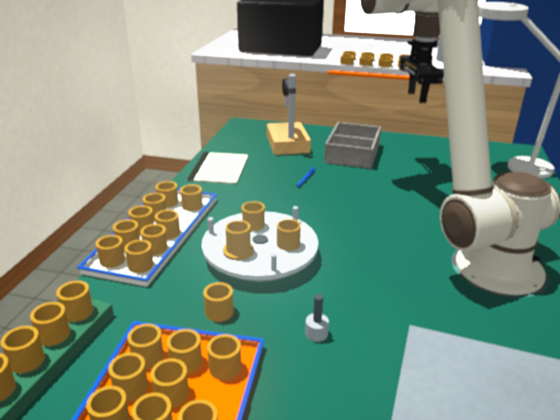

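The top view shows the turntable centred near px (256,191), the flanged sleeve at (232,177) and pegs at about (256,145), (213,216) and (297,215). The side view agrees.

```bash
cat > h.py <<'E'
import cv2, numpy as np
def ray(c,u,v,z):
    T=c["world_from_camera"]; d=T[:3,:3]@np.array([(u-c["cx"])/c["fx"],-(v-c["cy"])/c["fy"],-1]); o=T[:3,3]
    return (o+d*(z-o[2])/d[2])[:2]
def proj(c,p):
    T=c["world_from_camera"]; q=T[:3,:3].T@(np.asarray(p)-T[:3,3]); return np.array([c["cx"]-c["fx"]*q[0]/q[2], c["cy"]+c["fy"]*q[1]/q[2]])
E
python3 - <<'E'
from station import *
from h import *
c=capture("top"); im=c["image"]; hsv=cv2.cvtColor(im,cv2.COLOR_BGR2HSV)
w=((hsv[...,1]<40)&(hsv[...,2]>130)).astype(np.uint8)
cs,_=cv2.findContours(w,0,2)
k=[q for q in cs if cv2.pointPolygonTest(q,(256,160),False)>0 or cv2.pointPolygonTest(q,(240,215),False)>0][0]
k=cv2.convexHull(k)
pts=np.array([ray(c,u,v,.045) for u,v in k[:,0]])
A=np.c_[2*pts,np.ones(len(pts))]; s=np.linalg.lstsq(A,(pts**2).sum(1),rcond=None)[0]
print("centre",s[:2],"r",np.sqrt(s[2]+s[:2]@s[:2]))
b=((hsv[...,0]>8)&(hsv[...,0]<28)&(hsv[...,1]>90)).astype(np.uint8)
cs,_=cv2.findContours(b,0,2)
for q in cs:
    x,y,ww,h=cv2.boundingRect(q)
    if cv2.contourArea(q)>60 and abs(x-250)<70 and abs(y-190)<70: print((x,y,ww,h),cv2.contourArea(q))
cv2.imwrite("pics/crop1.png",cv2.resize(im[130:270,150:320],None,fx=4,fy=4,interpolation=2))
for q in ((256,191,.051),): print("hub",ray(c,*q))
E
```

```text
centre [0.56682855 0.09151401] r 0.14054961123988874
(244, 206, 22, 22) 346.5
(268, 165, 21, 22) 347.0
(219, 164, 27, 27) 534.5
hub [0.56468263 0.0905027 ]
```

View pics/crop1.png

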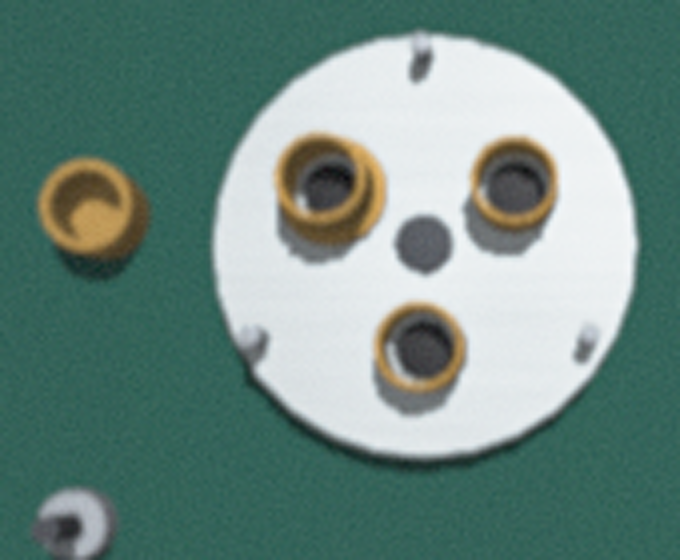

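The crop shows the flanged mouth at about px (229.5,175.5). Peg tops are at (255.5,140), (212.5,213) and (297.5,212).

```bash
python3 - <<'E'
from station import *
from h import *
c=capture("top"); C=np.array([.5668,.0915])
for u,v,z in((229.5,175.5,.115),(255.5,140,.087),(212.5,213,.087),(297.5,212,.087),(256,191,.051)):
    p=ray(c,u,v,z);d=p-C;print(p.round(4),np.hypot(*d).round(4),np.degrees(np.arctan2(d[1],d[0])).round(1))
s=sense();print(s["time_s"])
E
```

```text
[0.5974 0.1516] 0.0674 63.0
[0.6922 0.0877] 0.1254 -1.7
[0.5065 0.1991] 0.1234 119.3
[ 0.5053 -0.0164] 0.1242 -119.7
[0.5647 0.0905] 0.0023 -154.8
0.2
```

>>> {"fn": "move_arm", "kwargs": {
  "targets": "0.2 0.4 0 -0.4;0.4 0.9 0 -0.4;0.4 0.9 0 -0.4;0.4 0.9 0 -0.4;0.4 0.9 0 -0.4;0.4 0.9 0 -0.4;0.4 0.9 0 -0.4;0.4 0.9 0 -0.4;0.4 0.9 0 -0.4;0.4 0.9 0 -0.4",
  "gripper": 0
}}

```text
time_s: 1.03
tcp_pos: [0.3246, -0.3676, 0.2412]
ee_rot: [[-1.0, -0.025, -0.0], [-0.025, 1.0, 0.0], [0.0, 0.0, -1.0]]
wrist_force: [0.5, -0.2, 0.2]
gripper_width: 0.327
gripper_force: 0.0
```

>>> {"fn": "move_arm", "kwargs": {
  "targets": "0.4 0.9 0 -0.3;0.4 0.9 0 0;0.4 0.9 0 0;0.4 0.9 0 0;0.4 0.9 0 0;0.4 0.9 0 0;0.4 0.9 0 0;0.4 0.9 0 0;0.4 0.9 -0.2 0;0.2 0.5 -0.4 0"
}}

```text
time_s: 1.87
tcp_pos: [0.421, -0.1522, 0.2272]
ee_rot: [[-1.0, -0.002, 0.004], [-0.002, 1.0, -0.0], [-0.004, -0.0, -1.0]]
wrist_force: [0.5, -0.3, -0.1]
gripper_width: 0.005
gripper_force: 0.0
```

```bash
python3 - <<'E'
from station import *
s=sense();print(s["time_s"],s["tcp_pos"],s["ee_rot"].round(3).tolist(),s["wrist_force"],s["gripper_width"])
E
```

```text
1.8667 [ 0.42096241 -0.15221188  0.22724627] [[-1.0, -0.002, 0.004], [-0.002, 1.0, -0.0], [-0.004, -0.0, -1.0]] [ 0.50500362 -0.28229399 -0.08033109] 0.005205737166077246
```

>>> {"fn": "move_arm", "kwargs": {
  "targets": "0.2 0.6 -0.5 0;0.2 0.6 -0.6 0;0.2 0.6 -0.6 0;0.2 0.6 -0.6 0;0.2 0.6 -0.6 0;0.2 0.6 -0.6 0;0.2 0.6 -0.6 0;0.2 0.6 -0.6 0;0.2 0.4 -0.6 0;0.2 0.3 -0.3 0"
}}

```text
time_s: 2.7
tcp_pos: [0.4687, -0.0157, 0.0846]
ee_rot: [[-1.0, -0.001, -0.003], [-0.001, 1.0, -0.001], [0.003, -0.001, -1.0]]
wrist_force: [-0.1, -0.6, 0.2]
gripper_width: 0.002
gripper_force: 0.0
```

```bash
python3 - <<'E'
from station import *
from h import *
s=sense();print(s["time_s"],s["tcp_pos"],s["wrist_force"])
c=capture("side");cv2.imwrite("pics/s1.png",cv2.resize(c["image"][130:310,170:350],None,fx=3,fy=3,interpolation=2))
# push plan
C=np.array([.5668,.0915]);R=.125
s=sense();t0=s["tcp_pos"][:2];w=0;th=np.radians(-120.5);pos=C+R*np.array([np.cos(th),np.sin(th)])-[.0165,0]
print("contact tcp",pos,"now",t0)
dt=1/12;a=.8;rows=[]
for i in range(22):
    w=min(w+a*dt,1.3);th+=w*dt
    n=C+R*np.array([np.cos(th),np.sin(th)])-[.0165,0];rows.append((n-pos)/.025);pos=n
    print(i,rows[-1].round(2),np.degrees(th).round(1),round(w,2))
E
```

```text
2.7 [ 0.468681   -0.01565944  0.08464562] [-0.07084574 -0.64195089  0.15013042]
contact tcp [ 0.4868577  -0.01620365] now [ 0.46961734 -0.01506997]
0 [ 0.02 -0.01] -120.2 0.07
1 [ 0.05 -0.03] -119.5 0.13
2 [ 0.07 -0.04] -118.6 0.2
3 [ 0.1  -0.05] -117.3 0.27
4 [ 0.12 -0.06] -115.7 0.33
5 [ 0.15 -0.07] -113.8 0.4
6 [ 0.18 -0.08] -111.6 0.47
7 [ 0.21 -0.08] -109.0 0.53
8 [ 0.24 -0.08] -106.2 0.6
9 [ 0.27 -0.07] -103.0 0.67
10 [ 0.3  -0.06] -99.5 0.73
11 [ 0.33 -0.04] -95.7 0.8
12 [ 0.36 -0.02] -91.5 0.87
13 [0.39 0.  ] -87.1 0.93
14 [0.41 0.04] -82.3 1.0
15 [0.44 0.08] -77.2 1.07
16 [0.45 0.13] -71.8 1.13
17 [0.47 0.18] -66.1 1.2
18 [0.47 0.24] -60.0 1.27
19 [0.45 0.3 ] -53.8 1.3
20 [0.42 0.34] -47.6 1.3
21 [0.38 0.39] -41.4 1.3
```

View pics/s1.png

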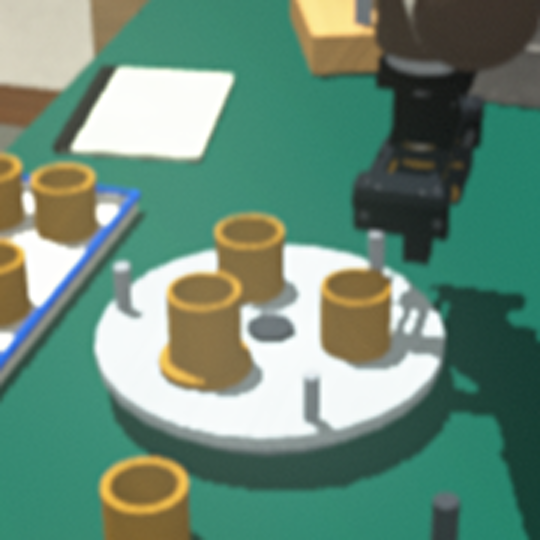

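Gripper is at px (417,240), just behind the peg at (376,250). I'll test an angle detector on the saved pictures before pushing.

```bash
cat >> h.py <<'E'
C=np.array([.5668,.0915])
def flanged(c,name):
    """brass blobs on the turntable: (area, angle, radius about the axis), cast at mid-height"""
    hsv=cv2.cvtColor(c["image"],cv2.COLOR_BGR2HSV)
    b=((hsv[...,0]>8)&(hsv[...,0]<28)&(hsv[...,1]>90)).astype(np.uint8)
    out=[]
    for q in cv2.findContours(b,0,2)[0]:
        a=cv2.contourArea(q)
        if a<100: continue
        x,y,w,h=cv2.boundingRect(q)
        z=(.060+.045)/2+.02
        if name=="top": u,v=x+(w-1)/2,y+(h-1)/2; z=.075
        else: u,v=x+(w-1)/2,y+13; z=.115
        d=ray(c,u,v,z)-C; r=np.hypot(*d)
        if r<.11: out.append((round(a),round(np.degrees(np.arctan2(d[1],d[0]))%360,1),round(r,4),(x,y,w,h)))
    return sorted(out,reverse=True)
E
python3 - <<'E'
from station import *
from h import *
for n in("top","side"):
    c=capture(n); print(n,flanged(c,n))
    for a in(60,):
        print(proj(c,[*(C+.07*np.array([np.cos(np.radians(a)),np.sin(np.radians(a))])),.115]))
E
```

```text
top [(532, np.float64(61.0), np.float64(0.0672), (219, 164, 27, 27)), (349, np.float64(299.9), np.float64(0.069), (268, 165, 21, 22))]
[229.26368735 173.73392606]
side [(1356, np.float64(12.9), np.float64(0.0385), (223, 202, 42, 58)), (584, np.float64(143.7), np.float64(0.101), (277, 220, 23, 30))]
[237.84623668 226.3237655 ]
```

>>> {"fn": "move_arm", "kwargs": {
  "targets": "0.1 -0.02 0 0;0.2 -0.02 0 0;0.2 0 0 0;0.1 0 0 0;0.1 0 0 0;0.07 -0.04 0 0;0.1 -0.05 0 0;0.12 -0.06 0 0;0.15 -0.07 0 0;0.18 -0.08 0 0"
}}

```text
time_s: 3.68
tcp_pos: [0.5026, -0.0251, 0.0862]
ee_rot: [[-1.0, -0.001, -0.0], [-0.001, 1.0, -0.0], [0.0, -0.0, -1.0]]
wrist_force: [0.2, -0.3, -0.5]
gripper_width: 0.001
gripper_force: 0.0
```

>>> {"fn": "move_arm", "kwargs": {
  "targets": "0.21 -0.08 0 0;0.24 -0.08 0 0;0.27 -0.07 0 0;0.3 -0.06 0 0;0.33 -0.04 0 0;0.36 -0.02 0 0;0.39 0 0 0;0.41 0.04 0 0;0.44 0.08 0 0;0.45 0.13 0 0"
}}

```text
time_s: 4.52
tcp_pos: [0.5885, -0.0274, 0.0861]
ee_rot: [[-1.0, -0.0, 0.0], [-0.0, 1.0, -0.0], [-0.0, -0.0, -1.0]]
wrist_force: [-0.4, -0.0, -0.6]
gripper_width: 0.004
gripper_force: 0.0
```

>>> {"fn": "move_arm", "kwargs": {
  "targets": "0.47 0.18 0 0;0.47 0.24 0 0;0.3 0.1 0.1 0;0.1 0 0.5 0;0 0 0.8 0;0 0 0.8 0;0 0 0.8 0"
}}

```text
time_s: 5.1
tcp_pos: [0.6212, -0.0144, 0.162]
ee_rot: [[-1.0, -0.001, -0.001], [-0.001, 1.0, -0.0], [0.001, -0.0, -1.0]]
wrist_force: [1.0, -0.6, -0.1]
gripper_width: 0.006
gripper_force: 0.0
```

```bash
python3 - <<'E'
from station import *
from h import *
s=sense();print(s["time_s"],s["tcp_pos"],s["wrist_force"])
for n in("top","top","side"):
    t=sense()["time_s"];c=capture(n); print(t,n,flanged(c,n)); cv2.imwrite(f"pics/p_{n}_{t:.2f}.png",c["image"])
E
```

```text
5.1 [ 0.62119466 -0.0143612   0.16195386] [ 0.95116168 -0.61007757 -0.11692213]
5.1 top [(101, np.float64(165.9), np.float64(0.0605), (244, 201, 12, 23))]
5.15 top [(108, np.float64(167.8), np.float64(0.064), (244, 202, 13, 24))]
5.2 side [(1378, np.float64(196.3), np.float64(0.038), (254, 202, 45, 56)), (581, np.float64(69.3), np.float64(0.1059), (220, 222, 24, 30))]
```

```bash
python3 - <<'E'
import cv2,numpy as np
a=cv2.imread("pics/p_top_5.15.png")[100:300,150:350];b=cv2.imread("pics/p_side_5.20.png")[130:330,170:370]
cv2.imwrite("pics/m1.png",cv2.resize(np.hstack([a,b]),None,fx=2,fy=2,interpolation=2))
E
```

```text
(no output)
```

View pics/m1.png

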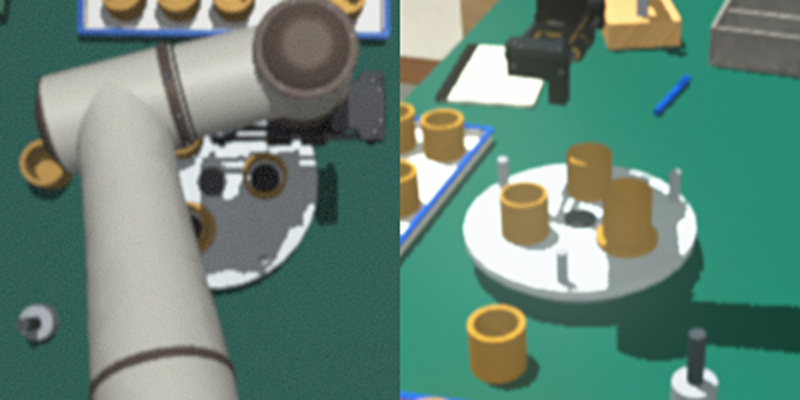

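Side view: flanged mouth at about px (285,224), peg tops at (221.5,209), (307.5,217.5) and (251,257.5). The arm blocks part of the top view, but the side view is clear.

```bash
cat >> h.py <<'E'
def ang(c,u,v,z):
    d=ray(c,u,v,z)-C; return round(np.degrees(np.arctan2(d[1],d[0]))%360,1),round(np.hypot(*d),4)
def plains(c):
    hsv=cv2.cvtColor(c["image"],cv2.COLOR_BGR2HSV)
    b=((hsv[...,0]>8)&(hsv[...,0]<28)&(hsv[...,1]>90)).astype(np.uint8)
    o=[]
    for q in cv2.findContours(b,0,2)[0]:
        a=cv2.contourArea(q); x,y,w,h=cv2.boundingRect(q)
        if a>200 and 180<x<330 and 180<y<270: o.append((round(a),(x,y,w,h),"plain",ang(c,x+(w-1)/2,y+6,.100),"fl",ang(c,x+(w-1)/2,y+6.5,.115)))
    return o
E
python3 - <<'E'
from station import *
from h import *
c=capture("side")
t=sense()["time_s"]-.05
print(t,plains(c))
cv2.imwrite("pics/p2.png",c["image"])
d=dict(c); d["image"]=cv2.imread("pics/p_side_5.20.png"); print(5.2,plains(d))
d["image"]=cv2.imread("pics/side0.png"); print(0,plains(d))
for p in((285,224,.115),(221.5,209,.087),(307.5,217.5,.087),(251,257.5,.087)):print(ang(c,*p))
E
```

```text
5.25 [(585, (221, 222, 23, 31), 'plain', (np.float64(41.7), np.float64(0.0718)), 'fl', (np.float64(58.4), np.float64(0.0856))), (1390, (252, 202, 47, 56), 'plain', (np.float64(253.9), np.float64(0.0712)), 'fl', (np.float64(236.4), np.float64(0.0483)))]
5.2 [(581, (220, 222, 24, 30), 'plain', (np.float64(41.3), np.float64(0.0729)), 'fl', (np.float64(57.8), np.float64(0.0864))), (1378, (254, 202, 45, 56), 'plain', (np.float64(252.2), np.float64(0.0725)), 'fl', (np.float64(234.6), np.float64(0.0501)))]
0 [(581, (277, 219, 23, 31), 'plain', (np.float64(178.0), np.float64(0.0687)), 'fl', (np.float64(159.0), np.float64(0.0796))), (1354, (223, 202, 42, 58), 'plain', (np.float64(318.6), np.float64(0.0739)), 'fl', (np.float64(335.6), np.float64(0.0512)))]
(np.float64(160.2), np.float64(0.0704))
(np.float64(335.5), np.float64(0.1256))
(np.float64(212.3), np.float64(0.1214))
(np.float64(97.1), np.float64(0.1339))
```

>>> {"fn": "move_arm", "kwargs": {
  "targets": "-0.3 0.2 0 0;-0.55 0.35 0 0;-0.6 0.35 0 0;-0.6 0.35 0 0;-0.6 0.35 -0.1 0;-0.55 0.35 0 0;-0.5 0.3 0 0;-0.35 0.15 0 0;-0.2 0.03 0 0;0 -0.07 0 0"
}}

```text
time_s: 6.13
tcp_pos: [0.5135, 0.0448, 0.1584]
ee_rot: [[-1.0, -0.002, -0.001], [-0.002, 1.0, -0.0], [0.001, -0.0, -1.0]]
wrist_force: [-0.1, -0.5, 0.4]
gripper_width: 0.005
gripper_force: 0.0
```

```bash
python3 - <<'E'
from station import *
from h import *
t=sense()["time_s"];print(sense()["tcp_pos"])
c=capture("side");print(t,plains(c)); cv2.imwrite("pics/p3.png",c["image"])
cv2.imwrite("pics/m2.png",cv2.resize(c["image"][150:310,180:380],None,fx=4,fy=3.75,interpolation=2))
E
```

```text
[0.51345194 0.04480432 0.15839459]
6.1333 [(1184, (226, 207, 42, 56), 'plain', (np.float64(326.7), np.float64(0.0493)), 'fl', (np.float64(0.1), np.float64(0.0327))), (768, (272, 205, 29, 37), 'plain', (np.float64(230.8), np.float64(0.0783)), 'fl', (np.float64(210.5), np.float64(0.0645)))]
```

View pics/m2.png

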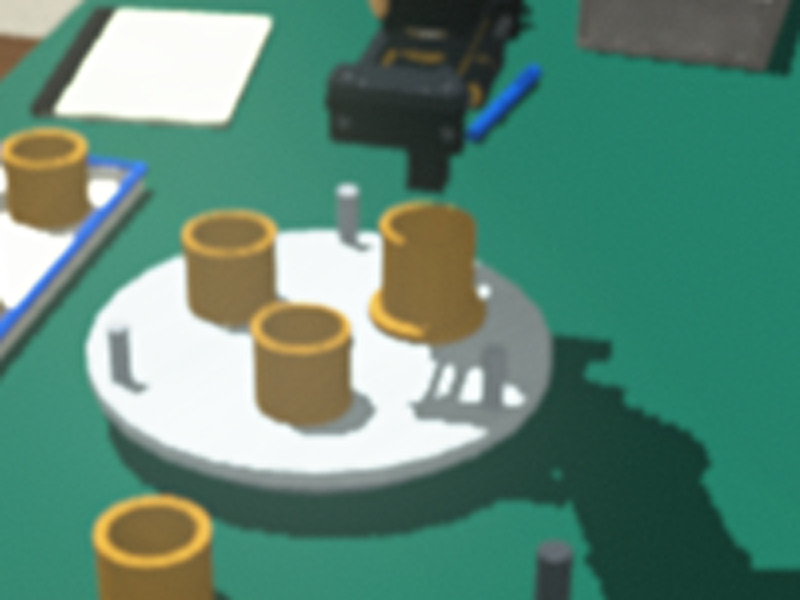

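The gripper tips (crop 427,187) hang right above the flanged mouth (crop 428,222). I'll get the angle and speed from this and plan the follow.

```bash
cat >> h.py <<'E'
def plan(th,w,t,tcp,n,tab=None,R=.07,lead=0.0):
    """from mouth angle th (deg), speed w at time t: rows in units so that the command is over the mouth after each"""
    th=np.radians(th);pos=np.array(tcp[:2]);o=[]
    for i in range(n):
        for _ in range(10): th+=w/120; w-=(.04+.064*w)/120
        q=C+R*np.array([np.cos(th+w*lead),np.sin(th+w*lead)]);s=(q-pos)/.025
        s=np.clip(s,-.7,.7).round(2);pos=pos+s*.025;o.append(f"{s[0]:g} {s[1]:g} 0 0")
        if i%10==9: print("; ".join(o),"| end",pos.round(4),"th",np.degrees(th).round(1),"w",round(w,3));o=[]
E
python3 - <<'E'
from station import *
from h import *
d=capture("side")
for p in((287,209.3,.115),(237.2,211.9,.1),(255.2,237.5,.1),(266.7,200,.087),(210,237,.087),(303.7,242,.087)):print(ang(d,*p))
print(sense()["time_s"])
E
```

```text
(np.float64(218.2), np.float64(0.0707))
(np.float64(337.7), np.float64(0.0698))
(np.float64(97.2), np.float64(0.074))
(np.float64(277.5), np.float64(0.1274))
(np.float64(38.7), np.float64(0.1244))
(np.float64(158.8), np.float64(0.1232))
6.2333
```

```bash
python3 - <<'E'
from station import *
from h import *
s=sense();print(s["tcp_pos"],s["time_s"])
plan(224.3,1.09,0,s["tcp_pos"],20,lead=.03)
E
```

```text
[0.51484982 0.04438133 0.15866413] 6.2333
0.33 -0.3 0 0; 0.2 -0.15 0 0; 0.21 -0.13 0 0; 0.23 -0.1 0 0; 0.22 -0.09 0 0; 0.24 -0.07 0 0; 0.23 -0.04 0 0; 0.24 -0.03 0 0; 0.23 -0 0 0; 0.24 0.01 0 0 | end [0.5741 0.0219] th 274.2 w 1.001
0.23 0.03 0 0; 0.22 0.06 0 0; 0.22 0.06 0 0; 0.21 0.09 0 0; 0.2 0.1 0 0; 0.19 0.12 0 0; 0.17 0.13 0 0; 0.17 0.14 0 0; 0.15 0.15 0 0; 0.14 0.16 0 0 | end [0.6216 0.0479] th 320.0 w 0.916
```

>>> {"fn": "move_arm", "kwargs": {
  "targets": "0.33 -0.3 0 0; 0.2 -0.15 0 0; 0.21 -0.13 0 0; 0.23 -0.1 0 0; 0.22 -0.09 0 0; 0.24 -0.07 0 0; 0.23 -0.04 0 0; 0.24 -0.03 0 0; 0.23 0 0 0; 0.24 0.01 0 0"
}}

```text
time_s: 7.07
tcp_pos: [0.5745, 0.0222, 0.1587]
ee_rot: [[-1.0, -0.001, -0.0], [-0.001, 1.0, 0.0], [0.0, 0.0, -1.0]]
wrist_force: [-0.4, -0.3, 0.1]
gripper_width: 0.006
gripper_force: 0.0
```

```bash
python3 - <<'E'
from station import *
from h import *
t=sense()["time_s"];print(sense()["tcp_pos"])
c=capture("side");print(t,plains(c)); cv2.imwrite("pics/p4.png",c["image"])
cv2.imwrite("pics/m3.png",cv2.resize(c["image"][150:310,180:380],None,fx=4,fy=3.75,interpolation=2))
E
```

```text
[0.57450256 0.02220049 0.1587428 ]
7.0667 [(567, (220, 220, 23, 30), 'plain', (np.float64(34.3), np.float64(0.0709)), 'fl', (np.float64(52.7), np.float64(0.082))), (1328, (254, 197, 40, 61), 'plain', (np.float64(263.8), np.float64(0.0928)), 'fl', (np.float64(254.9), np.float64(0.0657)))]
```

View pics/m3.png

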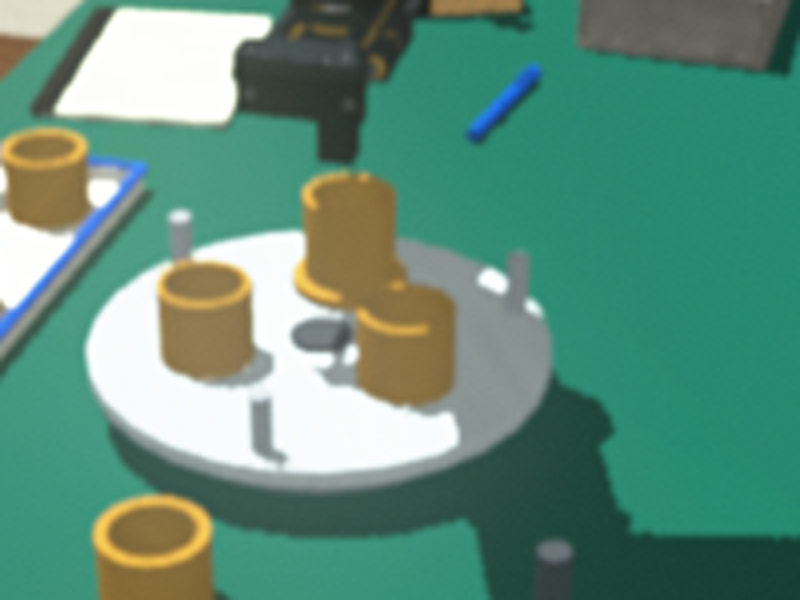

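Mouth at crop (349,193), with the tips (338,160) about 6 mm ahead. The turntable is turning slightly slower than my model.

```bash
python3 - <<'E'
from station import *
from h import *
d=capture("side")
for p,k in(((267.2,201.5,.115),0),((231.2,226,.1),-120),((281.7,232.1,.1),120),((225,207,.087),-60),((309.2,217.3,.087),60),((245.2,254,.087),180)):
    a=ang(d,*p);print(a,(a[0]-k)%360)
s=sense();print(s["tcp_pos"],s["time_s"])
for p,k in (((287,209.3,.115),0),):print(ang(d,*p))
print(plains(d))
plan(269.5+5.7,.97,0,s["tcp_pos"],20,lead=.02)
E
```

```text
(np.float64(270.3), np.float64(0.0694)) 270.3
(np.float64(34.4), np.float64(0.0705)) 154.4
(np.float64(149.4), np.float64(0.0715)) 29.400000000000006
(np.float64(329.6), np.float64(0.1265)) 29.600000000000023
(np.float64(212.2), np.float64(0.1258)) 152.2
(np.float64(90.3), np.float64(0.1233)) 270.3
[0.57488099 0.02235202 0.15863929] 7.1667
(np.float64(218.2), np.float64(0.0707))
[(576, (220, 221, 23, 30), 'plain', (np.float64(37.7), np.float64(0.0723)), 'fl', (np.float64(55.1), np.float64(0.0846))), (1332, (252, 196, 42, 61), 'plain', (np.float64(266.3), np.float64(0.0969)), 'fl', (np.float64(258.7), np.float64(0.0691)))]
0.21 0.02 0 0; 0.21 0.05 0 0; 0.21 0.06 0 0; 0.21 0.09 0 0; 0.19 0.1 0 0; 0.19 0.11 0 0; 0.17 0.12 0 0; 0.16 0.14 0 0; 0.15 0.14 0 0; 0.14 0.16 0 0 | end [0.6209 0.0471] th 319.5 w 0.887
0.12 0.16 0 0; 0.12 0.17 0 0; 0.09 0.18 0 0; 0.09 0.18 0 0; 0.07 0.18 0 0; 0.05 0.19 0 0; 0.05 0.19 0 0; 0.03 0.19 0 0; 0.01 0.19 0 0; 0.01 0.19 0 0 | end [0.6369 0.0926] th 360.0 w 0.809
```

>>> {"fn": "move_arm", "kwargs": {
  "targets": "0.21 0.02 0 0; 0.21 0.05 0 0; 0.21 0.06 0 0; 0.21 0.09 0 0; 0.19 0.1 0 0; 0.19 0.11 0 0; 0.17 0.12 0 0; 0.16 0.14 0 0; 0.14 0.14 0 0; 0.13 0.15 0 0"
}}

```text
time_s: 8.0
tcp_pos: [0.6198, 0.0471, 0.1587]
ee_rot: [[-1.0, -0.001, -0.0], [-0.001, 1.0, 0.0], [0.0, 0.0, -1.0]]
wrist_force: [0.7, -1.7, 0.7]
gripper_width: 0.006
gripper_force: 0.0
```

```bash
python3 - <<'E'
from station import *
from h import *
t=sense()["time_s"];s=sense();print(s["tcp_pos"])
c=capture("side");print(t,plains(c)); cv2.imwrite("pics/p5.png",c["image"])
plan(318+2.5,.85,0,s["tcp_pos"],10,lead=.02)
E
```

```text
[0.61976243 0.0470683  0.15870705]
8.0 [(585, (278, 215, 23, 31), 'plain', (np.float64(193.5), np.float64(0.0688)), 'fl', (np.float64(171.6), np.float64(0.0734))), (1332, (232, 198, 28, 63), 'plain', (np.float64(309.1), np.float64(0.0896)), 'fl', (np.float64(319.1), np.float64(0.0631)))]
0.19 0.19 0 0; 0.1 0.17 0 0; 0.1 0.17 0 0; 0.08 0.17 0 0; 0.06 0.18 0 0; 0.06 0.18 0 0; 0.04 0.18 0 0; 0.03 0.18 0 0; 0.02 0.18 0 0; 0 0.18 0 0 | end [0.6368 0.0916] th 359.3 w 0.773
```

```bash
sed -i 's/w-=(.04+.064\*w)\/120/w=max(0,w-K*(.04+.064*w)\/120)/; s/^C=/K=1.45\nC=/' h.py; sed -i 's/"fl",ang(c,x+(w-1)\/2,y+6.5,.115)/"fl",ang(c,x+(w-1)\/2,y+4.5,.115)/' h.py
python3 - <<'E'
from station import *
from h import *
s=sense();t=s["time_s"]
c=capture("side");print(t,plains(c))
for f in("p3","p4","p5"): c["image"]=cv2.imread(f"pics/{f}.png");print(f,plains(c))
plan(316+4.4,.76,0,s["tcp_pos"],20,lead=.02)
E
```

```text
8.05 [(583, (278, 214, 23, 31), 'plain', (np.float64(197.3), np.float64(0.0691)), 'fl', (np.float64(182.1), np.float64(0.0697))), (1325, (231, 199, 28, 62), 'plain', (np.float64(311.9), np.float64(0.086)), 'fl', (np.float64(318.5), np.float64(0.0687)))]
p3 [(1184, (226, 207, 42, 56), 'plain', (np.float64(326.7), np.float64(0.0493)), 'fl', (np.float64(345.7), np.float64(0.0366))), (768, (272, 205, 29, 37), 'plain', (np.float64(230.8), np.float64(0.0783)), 'fl', (np.float64(218.3), np.float64(0.068)))]
p4 [(567, (220, 220, 23, 30), 'plain', (np.float64(34.3), np.float64(0.0709)), 'fl', (np.float64(47.3), np.float64(0.0774))), (1328, (254, 197, 40, 61), 'plain', (np.float64(263.8), np.float64(0.0928)), 'fl', (np.float64(258.7), np.float64(0.0748)))]
p5 [(585, (278, 215, 23, 31), 'plain', (np.float64(193.5), np.float64(0.0688)), 'fl', (np.float64(178.4), np.float64(0.0707))), (1332, (232, 198, 28, 63), 'plain', (np.float64(309.1), np.float64(0.0896)), 'fl', (np.float64(314.8), np.float64(0.0718)))]
0.15 0.14 0 0; 0.09 0.15 0 0; 0.09 0.15 0 0; 0.07 0.15 0 0; 0.07 0.15 0 0; 0.05 0.15 0 0; 0.05 0.16 0 0; 0.03 0.15 0 0; 0.03 0.16 0 0; 0.02 0.15 0 0 | end [0.6366 0.0854] th 354.2 w 0.657
0.01 0.15 0 0; -0 0.15 0 0; -0.01 0.15 0 0; -0.01 0.14 0 0; -0.03 0.14 0 0; -0.02 0.14 0 0; -0.04 0.13 0 0; -0.04 0.13 0 0; -0.04 0.13 0 0; -0.05 0.12 0 0 | end [0.6309 0.1199] th 383.3 w 0.561
```

>>> {"fn": "move_arm", "kwargs": {
  "targets": "0.15 0.14 0 0; 0.09 0.15 0 0; 0.09 0.15 0 0; 0.07 0.15 0 0; 0.07 0.15 0 0; 0.05 0.15 0 0; 0.05 0.16 0 0; 0.03 0.15 0 0; 0.03 0.16 0 0; 0.02 0.15 0 0"
}}

```text
time_s: 8.93
tcp_pos: [0.6357, 0.0848, 0.1588]
ee_rot: [[-1.0, -0.001, 0.0], [-0.001, 1.0, 0.0], [-0.0, 0.0, -1.0]]
wrist_force: [-0.0, 0.3, 0.0]
gripper_width: 0.004
gripper_force: 0.0
```

```bash
python3 - <<'E'
from station import *
from h import *
s=sense();t=s["time_s"];print(s["tcp_pos"])
c=capture("side");print(t,plains(c)); cv2.imwrite("pics/p6.png",c["image"])
cv2.imwrite("pics/m4.png",cv2.resize(c["image"][150:310,180:380],None,fx=4,fy=3.75,interpolation=2))
E
```

```text
[0.63569969 0.08484773 0.15875281]
8.9333 [(1209, (253, 206, 41, 57), 'plain', (np.float64(247.5), np.float64(0.0519)), 'fl', (np.float64(230.5), np.float64(0.0383))), (770, (219, 206, 29, 37), 'plain', (np.float64(342.5), np.float64(0.0779)), 'fl', (np.float64(355.4), np.float64(0.0682)))]
```

View pics/m4.png

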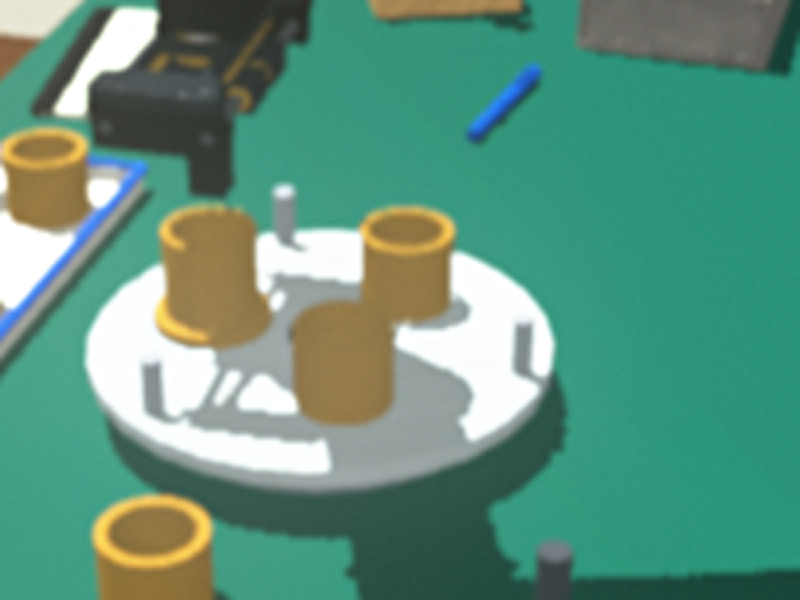

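Tips (210,190) sit right over the mouth (208,226). Measured angle agrees, so I continue.

```bash
python3 - <<'E'
from station import *
import h
from h import *
h.K=1.35
s=sense();print(s["time_s"],s["tcp_pos"])
plan(357,.68,0,s["tcp_pos"],20,lead=.02)
E
```

```text
8.9833 [0.63581806 0.08538753 0.15874785]
0.04 0.29 0 0; -0.01 0.16 0 0; -0.01 0.15 0 0; -0.03 0.15 0 0; -0.03 0.14 0 0; -0.03 0.15 0 0; -0.05 0.13 0 0; -0.05 0.14 0 0; -0.06 0.12 0 0; -0.06 0.13 0 0 | end [0.6286 0.1244] th 387.3 w 0.589
-0.06 0.12 0 0; -0.08 0.11 0 0; -0.07 0.11 0 0; -0.08 0.1 0 0; -0.08 0.1 0 0; -0.09 0.09 0 0; -0.09 0.09 0 0; -0.09 0.08 0 0; -0.09 0.08 0 0; -0.09 0.07 0 0 | end [0.6081 0.1481] th 413.4 w 0.505
```

>>> {"fn": "move_arm", "kwargs": {
  "targets": "0.04 0.29 0 0; -0.01 0.16 0 0; -0.01 0.15 0 0; -0.03 0.15 0 0; -0.03 0.14 0 0; -0.03 0.15 0 0; -0.05 0.13 0 0; -0.05 0.14 0 0; -0.06 0.12 0 0; -0.06 0.13 0 0"
}}

```text
time_s: 9.82
tcp_pos: [0.6282, 0.1237, 0.1587]
ee_rot: [[-1.0, -0.0, -0.0], [-0.0, 1.0, 0.0], [0.0, 0.0, -1.0]]
wrist_force: [1.0, -0.3, 1.0]
gripper_width: 0.005
gripper_force: 0.0
```

```bash
python3 - <<'E'
from station import *
import h
from h import *
h.K=1.35
s=sense();t=s["time_s"]
c=capture("side");print(t,plains(c)); cv2.imwrite("pics/p7.png",c["image"])
plan(386.5+1.8,.58,0,s["tcp_pos"],20,lead=.02)
E
```

```text
9.8167 [(825, (217, 213, 29, 39), 'plain', (np.float64(8.0), np.float64(0.0693)), 'fl', (np.float64(23.4), np.float64(0.0679))), (1160, (257, 202, 36, 57), 'plain', (np.float64(254.7), np.float64(0.0706)), 'fl', (np.float64(244.9), np.float64(0.0546)))]
-0.07 0.19 0 0; -0.08 0.11 0 0; -0.07 0.1 0 0; -0.08 0.1 0 0; -0.08 0.1 0 0; -0.09 0.09 0 0; -0.09 0.08 0 0; -0.09 0.08 0 0; -0.09 0.08 0 0; -0.09 0.06 0 0 | end [0.6075 0.1484] th 414.0 w 0.496
-0.1 0.07 0 0; -0.09 0.06 0 0; -0.1 0.05 0 0; -0.1 0.05 0 0; -0.09 0.05 0 0; -0.1 0.04 0 0; -0.1 0.04 0 0; -0.09 0.03 0 0; -0.1 0.03 0 0; -0.09 0.02 0 0 | end [0.5835 0.1594] th 435.8 w 0.418
```

```bash
python3 - <<'E'
from station import *
import h
from h import *
h.K=1.45
s=sense();t=s["time_s"]
c=capture("side");print(t,plains(c)); cv2.imwrite("pics/p8.png",c["image"])
plan(28.2,.54,0,s["tcp_pos"],10,lead=.02)
E
```

```text
9.8667 [(821, (217, 214, 29, 38), 'plain', (np.float64(11.8), np.float64(0.0686)), 'fl', (np.float64(27.3), np.float64(0.0685))), (1161, (256, 202, 37, 56), 'plain', (np.float64(255.6), np.float64(0.07)), 'fl', (np.float64(245.9), np.float64(0.0538)))]
-0.06 0.15 0 0; -0.06 0.1 0 0; -0.07 0.1 0 0; -0.07 0.1 0 0; -0.08 0.09 0 0; -0.08 0.08 0 0; -0.08 0.08 0 0; -0.08 0.08 0 0; -0.08 0.07 0 0; -0.08 0.06 0 0 | end [0.6095 0.1469] th 51.9 w 0.453
```

>>> {"fn": "move_arm", "kwargs": {
  "targets": "-0.06 0.15 0 0; -0.06 0.1 0 0; -0.07 0.1 0 0; -0.07 0.1 0 0; -0.08 0.09 0 0; -0.08 0.08 0 0; -0.08 0.08 0 0; -0.08 0.08 0 0; -0.08 0.07 0 0; -0.08 0.06 0 0"
}}

```text
time_s: 10.75
tcp_pos: [0.6097, 0.1463, 0.1588]
ee_rot: [[-1.0, -0.001, 0.0], [-0.001, 1.0, 0.0], [-0.0, 0.0, -1.0]]
wrist_force: [-0.0, 0.1, -0.0]
gripper_width: 0.003
gripper_force: 0.0
```

```bash
python3 - <<'E'
from station import *
import h
from h import *
h.K=1.45
s=sense();t=s["time_s"]
c=capture("side");print(t,plains(c)); cv2.imwrite("pics/p9.png",c["image"])
cv2.imwrite("pics/m5.png",cv2.resize(c["image"][150:310,180:380],None,fx=4,fy=3.75,interpolation=2))
E
```

```text
10.75 [(585, (277, 220, 23, 31), 'plain', (np.float64(174.5), np.float64(0.07)), 'fl', (np.float64(161.7), np.float64(0.0773))), (1382, (223, 202, 43, 58), 'plain', (np.float64(317.8), np.float64(0.0732)), 'fl', (np.float64(327.5), np.float64(0.0573)))]
```

View pics/m5.png

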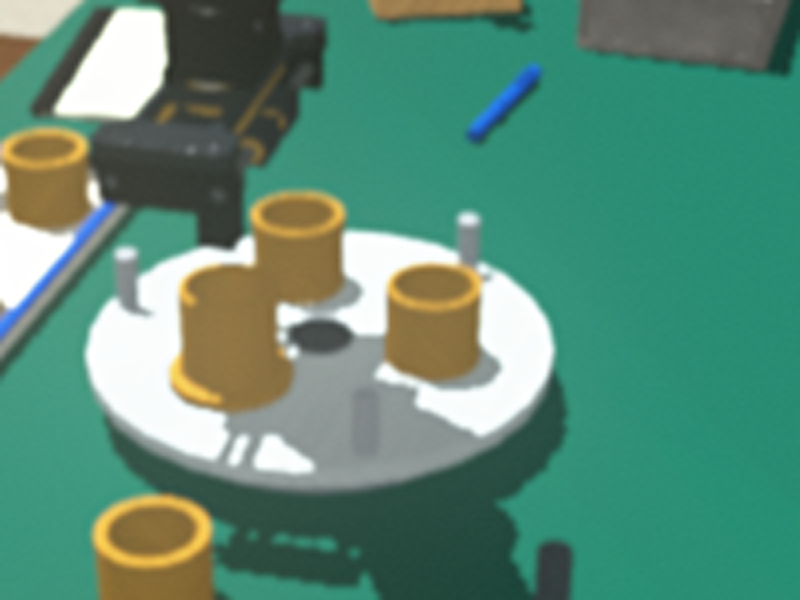

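Mouth (228,285), tips (218,245): the gripper lags about 5 mm. I'll correct the angle estimate.

```bash
python3 - <<'E'
from station import *
import h
from h import *
h.K=1.25
c=capture("side");s=sense()
for p,k in(((237,226.2,.115),0),((288.2,226.5,.1),120),((211.7,217,.087),-60),((297,207.8,.087),180),((271.2,254,.087),60)): a=ang(c,*p); print(a,a[0]-k)
print(s["time_s"])
plan(60.5,.5,0,s["tcp_pos"],20,lead=.03)
E
```

```text
(np.float64(58.6), np.float64(0.071)) 58.6
(np.float64(172.9), np.float64(0.0711)) 52.900000000000006
(np.float64(356.1), np.float64(0.1247)) 416.1
(np.float64(237.3), np.float64(0.1256)) 57.30000000000001
(np.float64(116.9), np.float64(0.1225)) 56.900000000000006
10.85
-0.47 0.32 0 0; -0.11 0.04 0 0; -0.1 0.05 0 0; -0.1 0.04 0 0; -0.1 0.03 0 0; -0.11 0.03 0 0; -0.1 0.03 0 0; -0.1 0.02 0 0; -0.1 0.01 0 0; -0.1 0.02 0 0 | end [0.5749 0.1611] th 82.6 w 0.427
-0.1 0.01 0 0; -0.09 0 0 0; -0.1 0.01 0 0; -0.09 -0.01 0 0; -0.09 0 0 0; -0.09 -0.01 0 0; -0.09 -0 0 0; -0.09 -0.02 0 0; -0.08 -0.01 0 0; -0.09 -0.02 0 0 | end [0.5521 0.1599] th 101.4 w 0.36
```

>>> {"fn": "move_arm", "kwargs": {
  "targets": "-0.3 0.2 0 0; -0.28 0.16 0 0; -0.1 0.05 0 0; -0.1 0.04 0 0; -0.1 0.03 0 0; -0.11 0.03 0 0; -0.1 0.03 0 0; -0.1 0.02 0 0; -0.1 0.01 0 0; -0.1 0.02 0 0"
}}

```text
time_s: 11.68
tcp_pos: [0.5749, 0.1608, 0.1587]
ee_rot: [[-1.0, -0.0, -0.0], [-0.0, 1.0, -0.0], [0.0, -0.0, -1.0]]
wrist_force: [-0.9, -0.5, -0.0]
gripper_width: 0.006
gripper_force: 0.0
```

```bash
python3 - <<'E'
from station import *
from h import *
s=sense();t=s["time_s"];print(s["tcp_pos"])
c=capture("side");print(t,plains(c)); cv2.imwrite("pics/p10.png",c["image"])
cv2.imwrite("pics/m6.png",cv2.resize(c["image"][150:310,180:380],None,fx=4,fy=3.75,interpolation=2))
E
```

```text
[0.57493661 0.16084988 0.15871862]
11.6833 [(583, (278, 213, 23, 31), 'plain', (np.float64(201.1), np.float64(0.0696)), 'fl', (np.float64(185.8), np.float64(0.069))), (1034, (232, 211, 30, 53), 'plain', (np.float64(346.4), np.float64(0.0367)), 'fl', (np.float64(16.8), np.float64(0.0314)))]
```

View pics/m6.png

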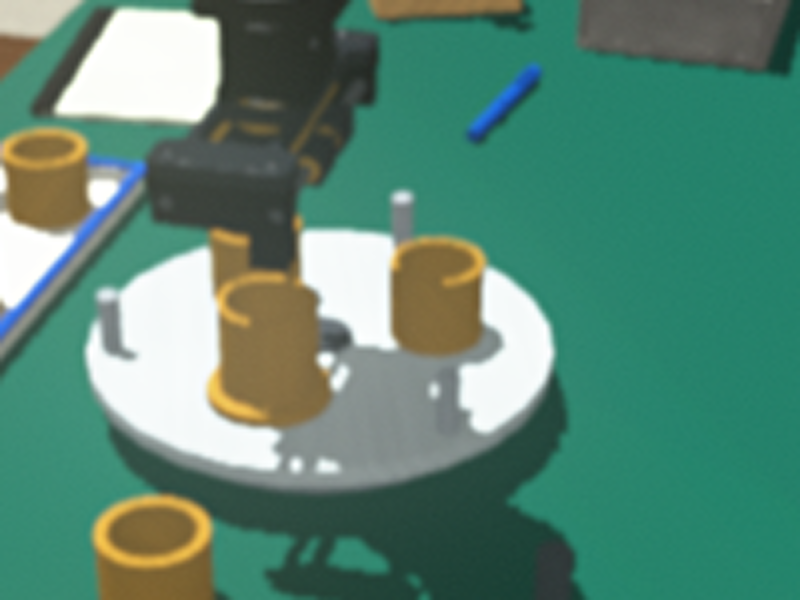

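Well aligned: tips at (272,262) over the mouth at (270,297). I'll continue for another 1.3 s, then withdraw upward.

>>> {"fn": "move_arm", "kwargs": {
  "targets": "-0.15 0.01 0 0; -0.09 0 0 0; -0.1 0.01 0 0; -0.09 -0.01 0 0; -0.09 0 0 0; -0.09 -0.01 0 0; -0.09 0 0 0; -0.09 -0.02 0 0; -0.08 -0.01 0 0; -0.09 -0.02 0 0"
}}

```text
time_s: 12.57
tcp_pos: [0.551, 0.1596, 0.1588]
ee_rot: [[-1.0, -0.001, 0.0], [-0.001, 1.0, 0.0], [-0.0, 0.0, -1.0]]
wrist_force: [0.6, -0.4, 0.5]
gripper_width: 0.004
gripper_force: 0.0
```

>>> {"fn": "move_arm", "kwargs": {
  "targets": "-0.08 -0.02 0 0; -0.08 -0.02 0 0; -0.08 -0.02 0 0; -0.08 -0.02 0 0; -0.08 -0.03 0 0; -0.07 -0.03 0 0; -0.05 -0.02 0.3 0; 0 0 0.7 0; 0 0 0.9 0; 0 0 0.9 0"
}}

```text
time_s: 13.4
tcp_pos: [0.5379, 0.1554, 0.2298]
ee_rot: [[-1.0, -0.001, -0.001], [-0.001, 1.0, -0.001], [0.001, -0.001, -1.0]]
wrist_force: [0.2, -0.0, -0.2]
gripper_width: 0.003
gripper_force: 0.0
```

>>> {"fn": "move_arm", "kwargs": {
  "targets": "0 0 0.9 0; 0 -0.2 0.7 0; 0 -0.5 0.4 0; 0 -0.8 0 0; 0 -0.8 0 0; 0 -0.8 0 0; 0 -0.8 0 0; 0 -0.8 0 0; 0 -0.8 0 0; 0 -0.8 0 0"
}}

```text
time_s: 14.23
tcp_pos: [0.5375, -0.0036, 0.2786]
ee_rot: [[-1.0, -0.0, -0.001], [-0.0, 1.0, -0.0], [0.001, -0.0, -1.0]]
wrist_force: [0.2, 0.4, 0.6]
gripper_width: 0.006
gripper_force: 0.0
```

>>> {"fn": "move_arm", "kwargs": {
  "targets": "-0.2 -0.8 0 0; -0.2 -0.8 0 0; -0.2 -0.8 0 0; -0.2 -0.8 0 0; -0.2 -0.8 0 0; -0.2 -0.8 0 0; 0 -0.5 0 0; 0 -0.2 0 0; 0 0 0 0; 0 0 0 0"
}}

```text
time_s: 15.07
tcp_pos: [0.5083, -0.1393, 0.2786]
ee_rot: [[-1.0, -0.0, -0.0], [-0.0, 1.0, 0.0], [0.0, 0.0, -1.0]]
wrist_force: [-0.7, -0.4, -0.1]
gripper_width: 0.004
gripper_force: 0.0
```

```bash
python3 - <<'E'
from station import *
from h import *
s=sense();print(s["time_s"],s["tcp_pos"])
for n in("side","top"):
    c=capture(n);print(plains(c) if n=="side" else flanged(c,n))
E
```

```text
15.0667 [ 0.50825387 -0.13926039  0.27858111]
[(586, (219, 214, 24, 31), 'plain', (np.float64(11.8), np.float64(0.0698)), 'fl', (np.float64(27.1), np.float64(0.0696))), (1320, (257, 204, 31, 59), 'plain', (np.float64(255.2), np.float64(0.0588)), 'fl', (np.float64(242.8), np.float64(0.0432)))]
[(109, np.float64(126.3), np.float64(0.0802), (222, 196, 17, 25))]
```

>>> {"fn": "move_arm", "kwargs": {
  "targets": "0 0 0 0;0 0 0 0;0 0 0 0;0 0 0 0;0 0 0 0;0 0 0 0;0 0 0 0;0 0 0 0;0 0 0 0;0 0 0 0"
}}

```text
time_s: 16.0
tcp_pos: [0.5081, -0.1394, 0.2787]
ee_rot: [[-1.0, -0.0, -0.0], [-0.0, 1.0, 0.0], [0.0, 0.0, -1.0]]
wrist_force: [-0.2, 0.0, 0.6]
gripper_width: 0.006
gripper_force: 0.0
```

>>> {"fn": "move_arm", "kwargs": {
  "targets": "0 0 0 0;0 0 0 0;0 0 0 0;0 0 0 0;0 0 0 0;0 0 0 0;0 0 0 0;0 0 0 0;0 0 0 0;0 0 0 0"
}}

```text
time_s: 16.83
tcp_pos: [0.5081, -0.1393, 0.2788]
ee_rot: [[-1.0, -0.001, -0.0], [-0.001, 1.0, 0.0], [0.0, 0.0, -1.0]]
wrist_force: [-0.6, 0.3, 0.0]
gripper_width: 0.005
gripper_force: 0.0
```

>>> {"fn": "move_arm", "kwargs": {
  "targets": "0 0 0 0;0 0 0 0;0 0 0 0;0 0 0 0;0 0 0 0;0 0 0 0;0 0 0 0;0 0 0 0;0 0 0 0;0 0 0 0"
}}

```text
time_s: 17.67
tcp_pos: [0.5082, -0.1394, 0.2788]
ee_rot: [[-1.0, -0.001, 0.0], [-0.001, 1.0, -0.0], [-0.0, -0.0, -1.0]]
wrist_force: [-0.1, 0.1, -0.5]
gripper_width: 0.005
gripper_force: 0.0
```

>>> {"fn": "move_arm", "kwargs": {
  "targets": "0 0 0 0;0 0 0 0;0 0 0 0;0 0 0 0;0 0 0 0;0 0 0 0;0 0 0 0;0 0 0 0;0 0 0 0;0 0 0 0"
}}

```text
time_s: 18.5
tcp_pos: [0.5082, -0.1393, 0.2788]
ee_rot: [[-1.0, -0.001, 0.0], [-0.001, 1.0, 0.0], [-0.0, 0.0, -1.0]]
wrist_force: [-0.2, -0.8, 0.2]
gripper_width: 0.002
gripper_force: 0.0
```

```bash
python3 - <<'E'
from station import *
from h import *
print(sense()["time_s"])
for n in("side","top"):
    c=capture(n);print(plains(c) if n=="side" else flanged(c,n)); cv2.imwrite(f"pics/q_{n}.png",c["image"])
E
```

```text
18.5
[(588, (218, 215, 24, 32), 'plain', (np.float64(15.6), np.float64(0.0718)), 'fl', (np.float64(30.2), np.float64(0.0727))), (1298, (260, 203, 31, 59), 'plain', (np.float64(251.7), np.float64(0.0669)), 'fl', (np.float64(240.4), np.float64(0.0517)))]
[]
```

>>> {"fn": "move_arm", "kwargs": {
  "targets": "0 0 0 0;0 0 0 0;0 0 0 0;0 0 0 0;0 0 0 0;0 0 0 0;0 0 0 0;0 0 0 0;0 0 0 0;0 0 0 0"
}}

```text
time_s: 19.43
tcp_pos: [0.5082, -0.1394, 0.2787]
ee_rot: [[-1.0, -0.001, 0.0], [-0.001, 1.0, 0.0], [-0.0, 0.0, -1.0]]
wrist_force: [-0.0, -1.0, -0.5]
gripper_width: 0.005
gripper_force: 0.0
```

>>> {"fn": "move_arm", "kwargs": {
  "targets": "0 0 0 0;0 0 0 0;0 0 0 0;0 0 0 0;0 0 0 0;0 0 0 0;0 0 0 0;0 0 0 0;0 0 0 0;0 0 0 0"
}}

```text
time_s: 20.27
tcp_pos: [0.5082, -0.1393, 0.2788]
ee_rot: [[-1.0, -0.001, 0.0], [-0.001, 1.0, 0.0], [-0.0, 0.0, -1.0]]
wrist_force: [0.5, -1.1, -0.6]
gripper_width: 0.006
gripper_force: 0.0
```

>>> {"fn": "move_arm", "kwargs": {
  "targets": "0 0 0 0;0 0 0 0;0 0 0 0;0 0 0 0;0 0 0 0;0 0 0 0;0 0 0 0;0 0 0 0;0 0 0 0;0 0 0 0"
}}

```text
time_s: 21.1
tcp_pos: [0.5081, -0.1394, 0.2788]
ee_rot: [[-1.0, -0.001, 0.0], [-0.001, 1.0, -0.0], [-0.0, -0.0, -1.0]]
wrist_force: [-0.4, 0.0, 0.3]
gripper_width: 0.007
gripper_force: 0.0
```

```bash
python3 - <<'E'
from station import *
from h import *
c=capture("side");print(sense()["time_s"],plains(c))
a=cv2.imread("pics/q_side.png")
d=cv2.absdiff(a,c["image"]).max(2)[190:280,190:330]
for _ in range(20): e=capture("side")
f=cv2.absdiff(e["image"],c["image"]).max(2)[190:280,190:330]
print((d>40).sum(),(f>40).sum(),f.max(),sense()["time_s"])
cv2.imwrite("pics/m7.png",cv2.resize(e["image"][150:350,170:370],None,fx=3,fy=3))
E
```

```text
21.15 [(590, (218, 215, 24, 32), 'plain', (np.float64(15.6), np.float64(0.0718)), 'fl', (np.float64(30.2), np.float64(0.0727))), (1298, (260, 203, 31, 59), 'plain', (np.float64(251.7), np.float64(0.0669)), 'fl', (np.float64(240.4), np.float64(0.0517)))]
0 0 5 22.15
```

View pics/m7.png

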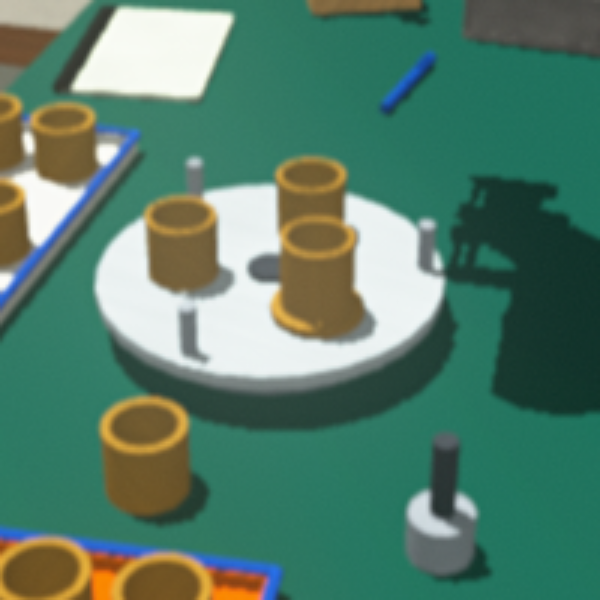

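The turntable is at a standstill. All three sleeves are on their seats, with the flanged sleeve at (318,275), and the spare, marker and gauge are undisturbed. I'll hand the job in.

```bash
python3 -c "
from station import *
print(finish_job())"
```

```text
the job is handed in; nothing more can be done
None
```

The job is handed in: I pushed the turntable to about 1.2 rad/s, kept the fingertips over the flanged sleeve's mouth at about 25 mm height for roughly 7 s (up to about 6 mm off centre in the pictures), then withdrew, and it came to a standstill with all three sleeves on their seats.

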